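Close the wet painting in its carrier and turn the carrier over

ROBOT

A 6-joint arm with a two-finger parallel gripper is mounted at the origin on the work surface. World frame = base frame: x ahead of the robot, y to its left, z up, the work surface at z = 0. Lengths are in m, angles in rad, forces in N, time in s.
With the tool pointing down it reaches from about 0.325 to 0.775 m from the base axis. Payload 5.5 kg.
Tool frame: the origin (TCP) lies between the finger pads; the fingertips stand 8 mm ahead of it and the grasp point (between the pads) lies 11 mm behind it (tcp_to_tips is the distance from the TCP to the fingertips, in m); z points along the fingers, y is the direction in which the jaws open and shut (so a half turn about z gives the same grasp; the last joint's range is limited). The gripper opens to 88 mm and grips with 3 to 60 N. Pads are 20 mm wide; open, the fingers measure 115 mm over their backs; the gripper's body (75 mm by 178 mm) begins 61 mm behind the grasp point.
Start: joints at [-1.278, 0.091, 1.231, -0, 1.82, -0.057], TCP at [0.206, -0.564, 0.231] pointing down, gripper open.
Joint ranges: [-2.87, 2.87], [-0.86, 2.18], [0.17, 2.46], [-1.51, 4.65], [0.06, 2.69], [-2.65, 2.65]. Speed limits (rad/s): [2.57, 2.57, 3.01, 3.14, 3.14, 3.14].

INTERFACE

Orientations are given as a unit quaternion [w, x, y, z].
In Python, from bench import * gives the robot as it stands. Calls block until the motion is done:
- move_to(position, orientation): joint-space move of the TCP to a pose.
- move_l(position, speed=0.15, orientation=None): straight line of the TCP; orientation=None keeps the orientation; speed is the mean speed in m/s.
- movej(angles): joint-space move.
- gripper_open() and close(): open the fingers fully, or close them until they stop; the grip force is fixed at half the most.
- hold(seconds).
- inverse_kinematics(position, orientation): joint angles nearest the present ones, or None.
- state(): the state.
- get_image(name): name is "scene" or "top"; returns a dict with "frame" (384x512x3 uint8, blue, green, red), "depth" (384x512 float32, m along the optical axis (not along the pixel's ray), 0 where there is no reading), "camera_matrix" (3x3 intrinsics, pixels), "k1" (the pictures are not rectified: a ray, as slopes to the right and down, at radius r is drawn at 1 + k1 r^2 times it, then the intrinsics apply), "view" (4x4, takes a point from world to camera coordinates). Camera axes: x right, y up, looking along -z (the intrinsics and any distortion apply to the point x, -y, -z); pixel columns grow to the right and rows downward; lengths in m; the calibration is good to about 2 mm. A picture is of the moment at which its call begins.
A pose or a line that the arm cannot do raises IKError and nothing moves.
- job_done(): hands the job in, once; it reports no verdict.
The state is a dict: "time": time; "joint_pos": joint angles; "dq": joint speeds; "joint_torque": joint torques, N m; "ee_pos": TCP position; "ee_rot": TCP orientation; "ft_force": force on the tool from outside, world axes, zero at the start; "moment": the same for the moment, N m; "finger_gap": finger opening in m.
Only numpy, scipy, OpenCV 4.12 (cv2) and the standard library are available. Lean on these libraries where they do the work, as an engineer would, in place of code of your own. Each camera call takes 0.05 s, during which the arm holds its last target.

TASK

The freshly painted panel should dry face down, away from dust: shut the lid of the carrier that holds it, then turn that carrier over and lay it flat on the table with the lid underneath and the panel still shut inside. Lay it down gently, without letting it flop over, and leave the empty carrier alone.

Things in the scene. Friction and masses are not known exactly. Their poses are not given: they have to be found in the camera images.
- carrier: Loaded carrier: dark wooden clamshell box, 110 (x) x 90 (y) x 30 mm shut, 0.4 kg. Origin: centre of its tray's underside; x from handle to hinge end (at 55 mm), z up out of the tray. Handle: black tube, 14 mm thick, 72 mm long along y, axis at x -100, z 15 mm, 38 mm clear of the box; it spins on its rod, so the box swings round a gripped handle. The table is free 190 mm beyond the hinge end.
- carrier_lid (a joint): Lid of the loaded carrier, dark wood, 110 x 90 x 12 mm, hinged along the carrier's y at x 55, z 18 mm. In rad: 0 shut (its top 30 mm above the table), 1.57 upright; starts at 1.7 to 2.05, leaning away from the handle, top edge 110 to 130 mm high. The stiff hinge (about 1 N at the edge) holds it where it is left, even upside down; no latch.
- panel: Painted wood panel, 92 x 72 x 10 mm, 40 g, lying loose in the tray of the loaded carrier, face up, with 4 mm of play all round. Origin: centre of its unpainted back; z points out of the painted face.
- spare: The empty carrier, same make and size, also open, with the same frame. It is to be left alone.
Not all that is in view belongs to the job. What is shaped like the carrier but green or pink is not meant.

How it is judged:
On the way:
1. the lid is shut on the panel, the carrier still the right way up (value of joint carrier_lid below 0.12 rad and angle between carrier's own z axis and vertical below 0.5 rad and x of panel in the frame of carrier between -0.02 and 0.02 m and y of panel in the frame of carrier between -0.02 and 0.02 m), for 0.2 s.
At the end, for the whole second after the job is handed in: The loaded carrier lies upside down, flat on the table within 10 degrees (its tray's underside about 30 mm up, 22 to 40 mm), at rest, its lid underneath and shut to within 0.12 rad (7 degrees), the panel inside the carrier (within 20 mm of its middle) with the painted face down to within 14 degrees (angle between carrier's own z axis and vertical above 2.96 rad and height (world z) of carrier between 0.022 and 0.04 m and value of joint carrier_lid below 0.12 rad and angle between panel's own z axis and vertical above 2.9 rad and x of panel in the frame of carrier between -0.02 and 0.02 m and y of panel in the frame of carrier between -0.02 and 0.02 m and linear speed of carrier below 0.02 m/s); the robot touches nothing.
It fails at once if the empty carrier is moved by more than 20 mm (distance of spare from where it was at the start of the episode above 0.02 m).
It fails at once if the loaded carrier flops or is thrown over (turns faster than 8 rad/s) (angular speed of carrier above 8 rad/s).
It also fails if it takes over 58 s, if anything falls off the work surface, if the arm or the gripper's body presses on something with over 40 N, if the wrist force passes 120 N, or if a joint passes its speed limit or range.

## Working session

There is one attempt and no reset: what is moved stays moved. The work goes in short steps, each a Python script; the robot and the scene stay as the last script left them, time stands still between calls to the robot, and variables do not carry over. Pictures are saved under pics/ and viewed, and the job is handed in when it is done.

```bash
ls; mkdir -p pics; python3 - <<'E'
from bench import *
import cv2,pickle
for n in ("scene","top"):
    d=get_image(n); cv2.imwrite(f"pics/{n}0.png",d["frame"]); pickle.dump(d,open(f"{n}0.pkl","wb"))
    print(n,d["camera_matrix"],d["k1"],d["view"])
print(state())
E
```

```text
pics
scene [[350.63188842   0.         256.64006603]
 [  0.         350.63188842 192.52613825]
 [  0.           0.           1.        ]] -0.08240567120577906 [[ 0.12414801  0.99217553  0.01322807 -0.10462215]
 [-0.75055559  0.08517817  0.65529458  0.33433854]
 [ 0.64904051 -0.09128192  0.75525759 -1.17885544]
 [ 0.          0.          0.          1.        ]]
top [[352.7362012    0.         252.59025337]
 [  0.         352.7362012  190.12577088]
 [  0.           0.           1.        ]] -0.07482030207201248 [[ 0.02996046 -0.99940556 -0.01705563  0.03417475]
 [ 0.98602722  0.02675341  0.16442197 -0.46537972]
 [-0.16386793 -0.02174348  0.98624263 -0.76248947]
 [ 0.          0.          0.          1.        ]]
{'time': 0.1, 'joint_pos': array([-1.27770800e+00,  9.18102421e-02,  1.23173589e+00,  1.64382331e-05,
        1.81979985e+00, -5.66992476e-02]), 'dq': array([-6.09415765e-05, -1.20168567e-03, -2.80766511e-03,  1.87440503e-03,
       -1.45739077e-03, -6.65281448e-04]), 'joint_torque': array([ 3.64935993e-03, -4.47857738e+01, -4.07570672e+01,  7.01898686e-02,
        2.83443031e-02, -1.26026416e-04]), 'ee_pos': array([ 0.20555264, -0.56343333,  0.22962067]), 'ee_rot': array([-8.71489770e-04,  9.84744296e-01,  1.74005469e-01, -9.54643125e-05]), 'ft_force': array([0.92093641, 0.45377691, 1.08968981]), 'moment': array([-0.04465655,  0.00399682,  0.03305221]), 'finger_gap': 0.08793775137595944}
```

View pics/scene0.png

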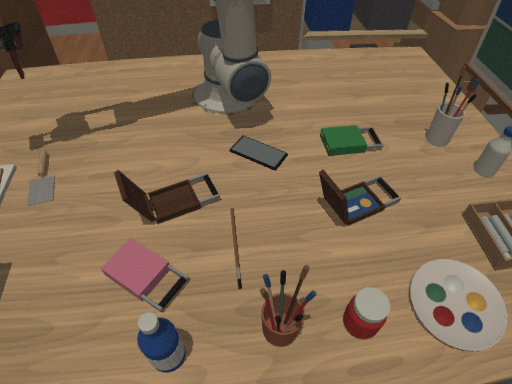

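View pics/top0.png

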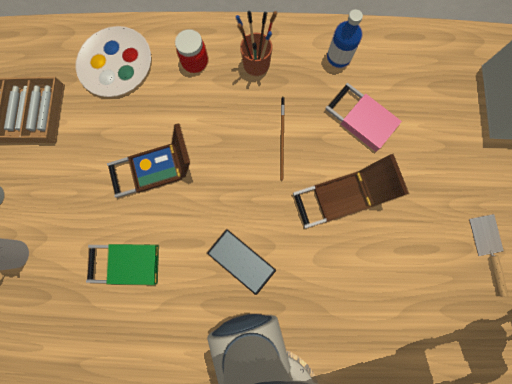

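Candidates: the dark carrier with a painted panel at top (155,165) / scene (360,200); the empty dark carrier at top (350,190) / scene (170,200); the green box at top (125,265); the pink one at top (365,120). I choose the first, since it is dark wood and holds a painted panel. Next is a close crop and pose measurement.

```bash
cat > h.py <<'E'
import numpy as np,cv2
def world(d,uv=None):
    K,k1,V,D=d["camera_matrix"],d["k1"],d["view"],d["depth"]
    H,W=D.shape
    u,v=np.meshgrid(np.arange(W),np.arange(H))
    xd=(u-K[0,2])/K[0,0]; yd=(v-K[1,2])/K[1,1]
    x,y=xd.copy(),yd.copy()
    for _ in range(20):
        s=1+k1*(x*x+y*y); x,y=xd/s,yd/s
    P=np.stack([x*D,-y*D,-D,np.ones_like(D)],-1)
    w=P@np.linalg.inv(V).T
    w=w[...,:3]; w[D<=0]=np.nan
    return w
def proj(d,p):
    K,k1,V=d["camera_matrix"],d["k1"],d["view"]
    c=np.c_[np.atleast_2d(p),np.ones(len(np.atleast_2d(p)))]@V.T
    x,y=c[:,0]/-c[:,2],-c[:,1]/-c[:,2]
    s=1+k1*(x*x+y*y)
    return np.c_[K[0,0]*x*s+K[0,2],K[1,1]*y*s+K[1,2]]
def crop(d,u0,u1,v0,v1,k,fn):
    cv2.imwrite(fn,cv2.resize(d["frame"][v0:v1,u0:u1],None,fx=k,fy=k,interpolation=cv2.INTER_CUBIC))
E
python3 - <<'E'
import pickle,numpy as np
from h import *
for n,b in (("top",(95,205,110,210)),("scene",(310,410,160,230))):
    d=pickle.load(open(n+"0.pkl","rb")); crop(d,*b,6 if n=="top" else 6,f"pics/c_{n}.png")
    w=world(d); 
    u0,u1,v0,v1=b
    P=w[v0:v1,u0:u1]; m=(P[...,2]>0.008)
    print(n,"table z",np.nanmedian(P[...,2]), "pts",m.sum())
    Q=P[m]; 
    for lo,hi in ((.008,.013),(.013,.02),(.02,.03),(.03,.06),(.06,.09),(.09,.15)):
        q=Q[(Q[:,2]>lo)&(Q[:,2]<hi)]
        if len(q): print(lo,hi,len(q),q.min(0).round(3),q.max(0).round(3),q.mean(0).round(3))
E
```

```text
top table z 0.0013363352441885246 pts 2576
0.008 0.013 145 [0.443 0.229 0.008] [0.569 0.381 0.013] [0.507 0.293 0.011]
0.013 0.02 1525 [0.442 0.211 0.013] [0.575 0.4   0.02 ] [0.515 0.292 0.016]
0.02 0.03 424 [0.442 0.208 0.02 ] [0.574 0.399 0.03 ] [0.506 0.316 0.022]
0.03 0.06 103 [0.493 0.198 0.03 ] [0.58  0.242 0.06 ] [0.538 0.221 0.046]
0.06 0.09 101 [0.496 0.188 0.061] [0.584 0.232 0.09 ] [0.539 0.212 0.074]
0.09 0.15 278 [0.499 0.179 0.091] [0.589 0.222 0.126] [0.542 0.197 0.119]
scene table z 0.00019857825693420095 pts 2045
0.008 0.013 190 [0.452 0.25  0.008] [0.579 0.399 0.013] [0.516 0.316 0.011]
0.013 0.02 1000 [0.443 0.213 0.013] [0.582 0.4   0.02 ] [0.518 0.307 0.016]
0.02 0.03 169 [0.446 0.206 0.02 ] [0.584 0.399 0.03 ] [0.506 0.331 0.022]
0.03 0.06 145 [0.5   0.198 0.03 ] [0.587 0.243 0.06 ] [0.552 0.22  0.045]
0.06 0.09 170 [0.504 0.188 0.06 ] [0.589 0.237 0.09 ] [0.557 0.211 0.075]
0.09 0.15 371 [0.503 0.18  0.09 ] [0.593 0.226 0.124] [0.553 0.2   0.113]
```

View pics/c_top.png

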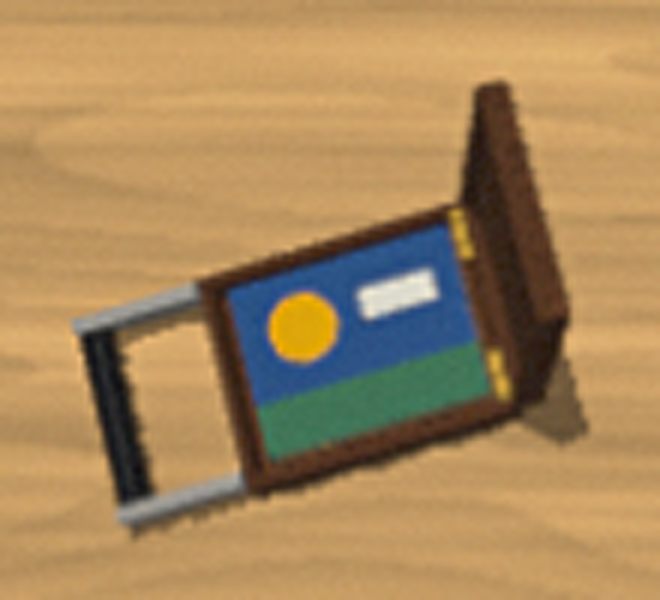

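View pics/c_scene.png

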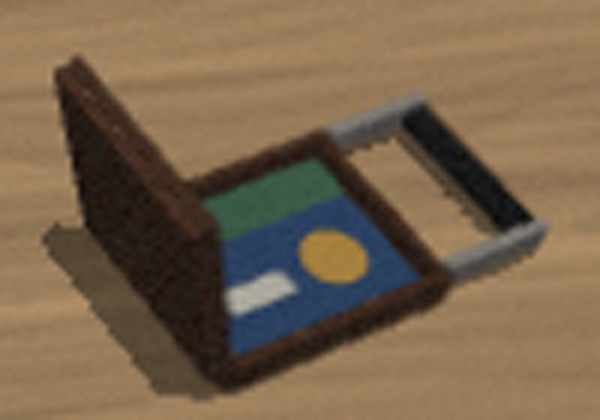

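The crop confirms it: dark wood, painted panel in the tray at top (155,165), lid open towards −y and handle at top (115,178). Next I fit the pose using both views.

```bash
cat > fit.py <<'E'
import pickle,numpy as np,cv2
from h import *
from scipy.optimize import least_squares
D={n:pickle.load(open(n+"0.pkl","rb")) for n in ("top","scene")}
obs={"top":[((-55,45,18),(203,287)),((-55,-45,18),(250,492)),((-100,36,22),(95,333)),((-100,-36,22),(133,500)),((55,45,18),(458,207))],
"scene":[((-55,45,18),(445,275)),((-55,-45,18),(325,133)),((-100,36,22),(515,222)),((-100,-36,22),(418,107))]}
off={"top":(95,110),"scene":(310,160)}
def T(p,q):
    q=np.array(q,float)/1000; c,s=np.cos(p[2]),np.sin(p[2])
    return np.c_[p[0]+c*q[:,0]-s*q[:,1],p[1]+s*q[:,0]+c*q[:,1],q[:,2]]
def res(p,names=("top","scene")):
    r=[]
    for n in names:
        uv=np.array([o[1] for o in obs[n]])/6-0.5+np.array(off[n])
        r.append(proj(D[n],T(p,[o[0] for o in obs[n]]))-uv)
    return np.concatenate(r).ravel()
for nn in (("top",),("scene",),("top","scene")):
    s=least_squares(lambda p:res(p,nn),[.52,.28,-1.3],loss="soft_l1"); print(nn,s.x.round(4),np.abs(s.fun).max().round(2))
p=s.x
# lid angle from points above 40mm, in carrier frame
for n,b in (("top",(150,205,110,210)),("scene",(310,370,160,230))):
    w=world(D[n]); Q=w[b[2]:b[3],b[0]:b[1]].reshape(-1,3); Q=Q[Q[:,2]>.04]
    c,si=np.cos(p[2]),np.sin(p[2]); d=Q[:,:2]-p[:2]
    X=c*d[:,0]+si*d[:,1];Y=-si*d[:,0]+c*d[:,1]
    print(n,"Y",np.percentile(Y,[2,98]).round(3),"ztop",np.percentile(Q[:,2],99).round(3))
    for z in (.05,.07,.09,.105,.115):
        m=abs(Q[:,2]-z)<.006; print(z,m.sum(),np.percentile(X[m],[3,50,97]).round(4) if m.any() else '')
print(T(p,[(-100,0,0),(55,0,0),(245,0,0)]))
im=D["top"]["frame"].copy()
for q in proj(D["top"],T(p,[o[0] for o in obs["top"]])): cv2.circle(im,tuple(int(round(v)) for v in q),1,(0,255,255),-1)
cv2.imwrite("pics/fit.png",cv2.resize(im[100:220,80:220],None,fx=5,fy=5,interpolation=cv2.INTER_CUBIC))
E
python3 fit.py
```

```text
('top',) [ 0.5157  0.2845 -1.255 ] 0.76
('scene',) [ 0.5159  0.2833 -1.2894] 1.09
('top', 'scene') [ 0.516   0.2843 -1.2659] 1.29
top Y [-0.043  0.046] ztop 0.125
0.05 35 [0.0635 0.0683 0.0729]
0.07 48 [0.0698 0.0745 0.0795]
0.09 23 [0.0747 0.0795 0.0888]
0.105 19 [0.0799 0.0827 0.0928]
0.115 81 [0.0846 0.0936 0.0976]
scene Y [-0.037  0.05 ] ztop 0.123
0.05 62 [0.0635 0.0753 0.0779]
0.07 67 [0.0715 0.0816 0.0841]
0.09 71 [0.0765 0.0875 0.0907]
0.105 73 [0.0816 0.0926 0.0952]
0.115 180 [0.0858 0.0946 0.0976]
[[0.48597009 0.37970288 0.        ]
 [0.53249583 0.2318504  0.        ]
 [0.58952739 0.05061188 0.        ]]
```

View pics/fit.png

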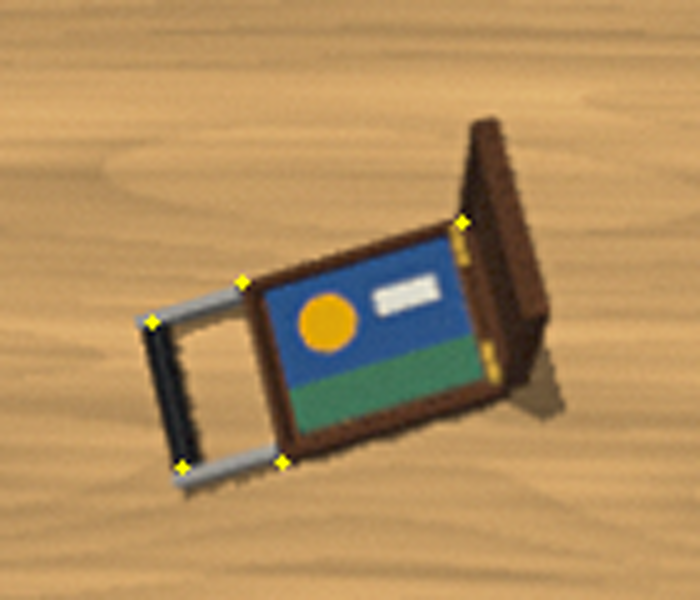

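The yellow fit points fall on the corners (about 1 px). Lid at about 1.88 rad. Next I close the fingers and push the lid shut from behind, following its arc.

```bash
cat > m.py <<'E'
from bench import *
import numpy as np
from scipy.spatial.transform import Rotation as Ro
TIP=0.008
class C:
    def __init__(s,x,y,yaw,sg=1):
        s.o=np.array([x,y]);s.yaw=yaw
        xc=np.array([np.cos(yaw),np.sin(yaw),0]);s.xc=xc; s.yc=np.array([-xc[1],xc[0],0])
        yt=sg*xc; z=np.array([0,0,-1.]); R=np.c_[np.cross(yt,z),yt,z]
        q=Ro.from_matrix(R).as_quat(); s.q=[q[3],q[0],q[1],q[2]]
    def p(s,x,ztip,y=0):   # TCP world pos for tool centre at carrier (x,y), tips at height ztip
        v=s.xc*x+s.yc*y
        return [s.o[0]+v[0],s.o[1]+v[1],ztip+TIP]
car=C(.516,.2843,-1.2659)
E
python3 - <<'E'
from m import *
for sg in (1,-1):
    c=C(.516,.2843,-1.2659,sg)
    for a in ((.15,.2),(.15,.07),(-.05,.03),(-.1,.004),(.05,.16),(.21,.004)):
        j=inverse_kinematics(c.p(*a),c.q); print(sg,a,None if j is None else np.round(j,2))
E
```

```text
1 (0.15, 0.2) [ 0.19  0.03  1.33 -0.    1.78  1.45]
1 (0.15, 0.07) [ 0.19  0.06  1.54 -0.    1.55  1.45]
1 (-0.05, 0.03) [ 0.53  0.14  1.52 -0.    1.48  1.79]
1 (-0.1, 0.004) [ 0.61  0.2   1.5  -0.    1.44  1.87]
1 (0.05, 0.16) [ 0.36  0.04  1.4  -0.    1.71  1.63]
1 (0.21, 0.004) [ 0.09  0.12  1.59 -0.    1.43  1.35]
-1 (0.15, 0.2) [ 0.19  0.03  1.33 -0.    1.78 -1.69]
-1 (0.15, 0.07) [ 0.19  0.06  1.54 -0.    1.55 -1.69]
-1 (-0.05, 0.03) [ 0.53  0.14  1.52 -0.    1.48 -1.35]
-1 (-0.1, 0.004) [ 0.61  0.2   1.5  -0.    1.44 -1.27]
-1 (0.05, 0.16) [ 0.36  0.04  1.4  -0.    1.71 -1.52]
-1 (0.21, 0.004) [ 0.09  0.12  1.59 -0.    1.43 -1.79]
```

```bash
python3 - <<'E'
from m import *
import cv2
close()
move_to(car.p(.155,.2),car.q)
move_l(car.p(.155,.075),.15)
f0=state()["ft_force"]
W=.0135
ths=np.r_[np.arange(1.9,0.2,-.17),.12,.05,.0]
for th in ths:
    s=np.array([-np.cos(th),np.sin(th)]);n=np.array([np.sin(th),np.cos(th)])
    H=np.array([.055,.018])
    P=H+s*.085+n*.012
    x=P[0]
    if th>np.pi/2: x=(H+s*.110+n*.012)[0]
    z=max(P[1],.029)
    move_l(car.p(x+W,z),.12)
    st=state(); print(round(th,2),(st["ft_force"]-f0).round(1),round(st["time"],1))
d=get_image("top"); cv2.imwrite("pics/t1.png",d["frame"]); 
d=get_image("scene"); cv2.imwrite("pics/s1.png",d["frame"]); 
E
```

```text
1.9 [-0.7  1.1 -1.1] 5.7
1.73 [ 0.1  1.3 -1.7] 6.0
1.56 [-0.9  0.9 -0.5] 6.3
1.39 [-0.5  1.2 -1.3] 6.6
1.22 [-0.7  0.6 -0.5] 6.9
1.05 [ 0.  1. -1.] 7.1
0.88 [-0.6  0.8 -0.3] 7.4
0.71 [-0.5  0.4 -1.3] 7.7
0.54 [ 0.   0.5 -1.3] 8.0
0.37 [ 0.1  0.7 -1.3] 8.2
0.12 [-0.2  0.6 -0.9] 8.6
0.05 [-0.3  0.6 -1.7] 8.8
0.0 [ 0.2  0.6 -0.6] 9.1
```

View pics/s1.png

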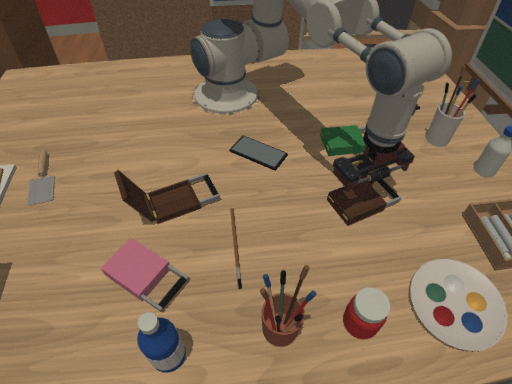

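The lid at scene (357,200) looks closed, but the force never rose. I press gently until I feel contact, then measure.

```bash
python3 - <<'E'
from m import *
import cv2,pickle
f0=state()["ft_force"]
x=car.o[0]
for z in (.028,.027,.026,.025,.024):
    move_l(car.p(-.0165,z),.05); hold(.15); f=state()["ft_force"]; print(z,f.round(1))
    if f[2]-f0[2]>6: break
hold(.2)
move_l(car.p(-.0165,.13),.25)
move_l(car.p(-.17,.13),.3)
for n in ("top","scene"):
    d=get_image(n); pickle.dump(d,open(n+"2.pkl","wb"))
    cv2.imwrite(f"pics/{n}2.png",d["frame"])
print(state()["time"])
from h import *
for n in ("top","scene"):
    d=pickle.load(open(n+"2.pkl","rb"));w=world(d).reshape(-1,3)
    q=w[:,:2]-car.o; X=q@car.xc[:2];Y=q@car.yc[:2]
    for xs in (-.045,-.02,0,.02,.045):
        m=(abs(X-xs)<.008)&(abs(Y)<.038); print(n,xs,m.sum(),np.nanmedian(w[m,2]).round(4))
    m=(w[:,2]>.025)&(w[:,2]<.036)&(abs(X)<.09)&(abs(Y)<.08); print(np.percentile(X[m],[2,98]),np.percentile(Y[m],[2,98]))
E
```

```text
0.028 [-2.9 -0.9  9.1]
11.075
top -0.045 210 0.0306
top -0.02 212 0.0306
top 0 211 0.0307
top 0.02 213 0.0305
top 0.045 252 0.0303
[-0.05457494  0.0514154 ] [-0.04336112  0.04401605]
scene -0.045 144 0.0294
scene -0.02 150 0.0294
scene 0 153 0.0295
scene 0.02 154 0.0293
scene 0.045 272 0.0284
[-0.05364379  0.05224864] [-0.03962761  0.04782613]
```

View pics/top2.png

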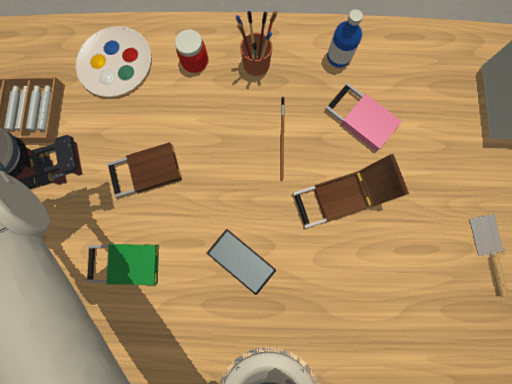

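View pics/scene2.png

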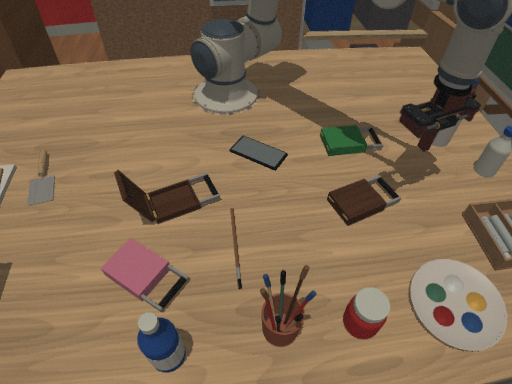

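The closed lid is flat at 30 mm in both views, and the carrier at top (145,170) hasn't moved. An open jaw centred on the handle would hit the box, so I go in offset 17 mm outward with the inner finger in the gap, then close.

```bash
python3 - <<'E'
from m import *
import cv2,pickle
gripper_open()
X=-.118
move_l(car.p(X,.06),.25)
move_l(car.p(X,.004),.08)
hold(.2)
d=get_image("scene"); cv2.imwrite("pics/s3.png",d["frame"][100:260,280:512].repeat(3,0).repeat(3,1))
s=state(); print(s["ft_force"],s["ee_pos"],car.p(X,.004),s["time"])
close(); hold(.2)
s=state(); print(s["ft_force"],s["finger_gap"],s["ee_pos"],s["time"])
for n in ("top","scene"):
    d=get_image(n); pickle.dump(d,open(n+"4.pkl","wb"))
    cv2.imwrite(f"pics/{n}4.png",d["frame"][100:260,(60 if n=="top" else 280):(260 if n=="top" else 512)].repeat(3,0).repeat(3,1))
E
```

```text
[-0.50945216 -0.73026164 -0.45770049] [0.48089026 0.39704384 0.01269886] [np.float64(0.48057707434346275), np.float64(0.39685761341611425), 0.012] 14.05
[ 0.96348893 -1.8114201   0.41405221] 0.01294451426490896 [0.48056765 0.39686521 0.0119267 ] 15.3917
```

View pics/scene4.png

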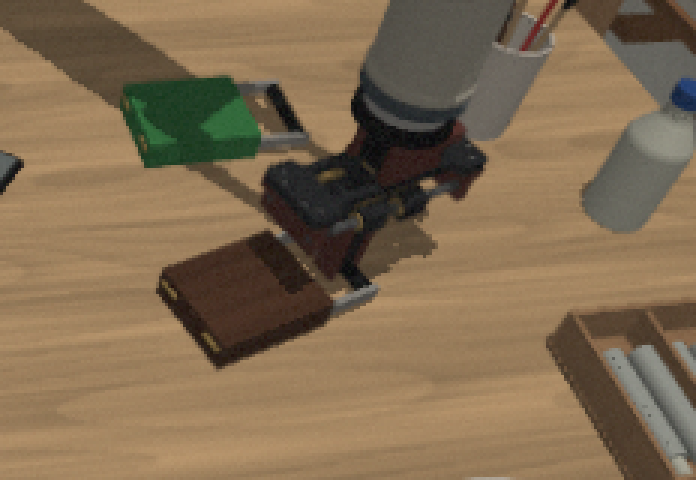

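View pics/top4.png

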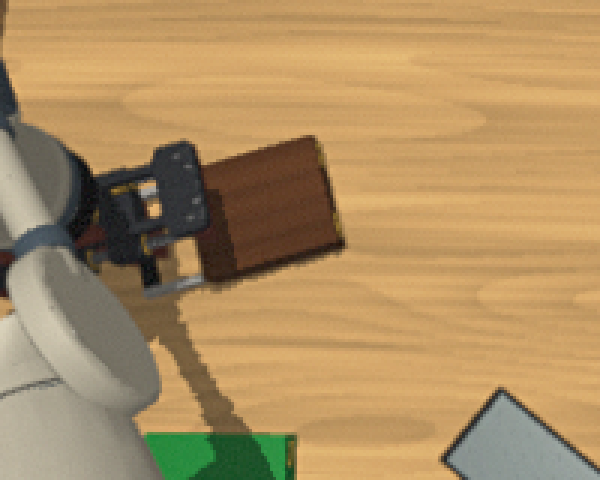

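Handle gripped (gap 13 mm), with the carrier drawn 18 mm outward as planned. Next I lift the handle along an arc about the hinge end, stopping near vertical to look.

```bash
cat >> m.py <<'E'
X0=-.118; Z0=.004
def hpos(deg):
    f=np.radians(deg);c,s=np.cos(f),np.sin(f)
    if deg<=90: x,z=.155-.155*c+.015*s, .155*s+.015*c
    else: x,z=.185-.155*c-.015*s, .155*s-.015*c
    return car.p(X0+x,Z0+z-.015)
E
python3 - <<'E'
from m import *
import cv2
for a in np.arange(6,85,6):
    move_l(hpos(a),.07)
    if a%18==0: s=state(); print(a,s["ft_force"].round(1),s["finger_gap"].round(4),round(s["time"],1))
s=state(); print(s["ft_force"].round(1),s["time"])
for n in ("top","scene"):
    d=get_image(n)
    cv2.imwrite(f"pics/{n}5.png",d["frame"][80:260,(60 if n=="top" else 280):(260 if n=="top" else 512)].repeat(3,0).repeat(3,1))
E
```

```text
Traceback (most recent call last):
AttributeError: 'float' object has no attribute 'round'
```

The script stopped at 18° on a print error, with the arm holding there. I continue from that point.

```bash
python3 - <<'E'
from m import *
import cv2
for a in np.arange(24,85,6):
    move_l(hpos(a),.07)
    if a%18==0: s=state(); print(a,s["ft_force"].round(1),round(s["finger_gap"],4),round(s["time"],1))
s=state(); print(s["ft_force"].round(1),s["time"])
for n in ("top","scene"):
    d=get_image(n)
    cv2.imwrite(f"pics/{n}5.png",d["frame"][80:260,(60 if n=="top" else 280):(260 if n=="top" else 512)].repeat(3,0).repeat(3,1))
E
```

```text
36 [-0.4  1.3 -0.9] 0.013 17.8
54 [-0.1  1.8 -0.8] 0.0129 18.9
72 [ 0.2  0.4 -1.1] 0.0136 20.1
[ 0.8  0.8 -0.5] 20.8583
```

View pics/scene5.png

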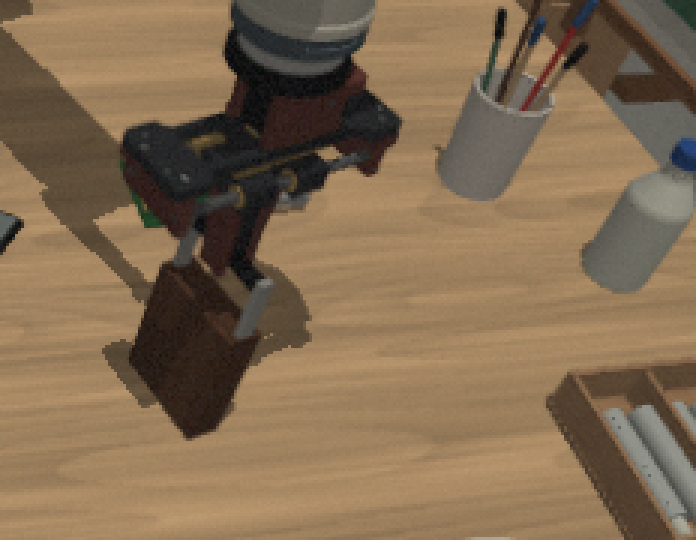

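View pics/top5.png

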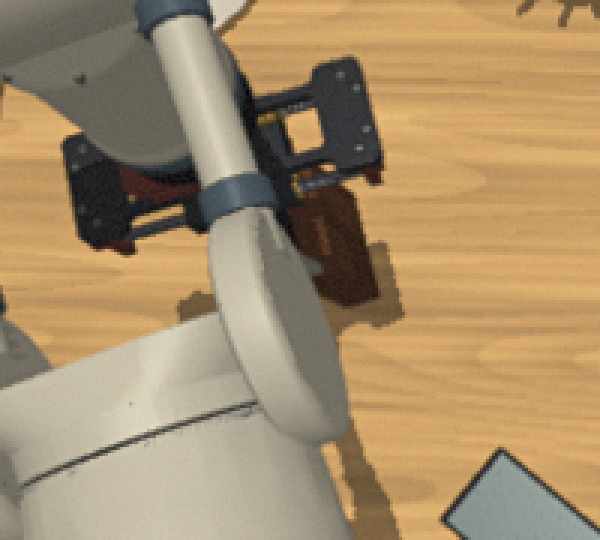

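The box stands at about 84° with the lid face on the far side (scene crop (165,340)), shut and square. I continue slowly past vertical.

```bash
python3 - <<'E'
from m import *
import cv2
for a in np.arange(88,117,4):
    move_l(hpos(a),.05)
    s=state(); print(a,s["ft_force"].round(1),round(s["finger_gap"],4),round(s["time"],1))
for n in ("top","scene"):
    d=get_image(n)
    cv2.imwrite(f"pics/{n}6.png",d["frame"][80:260,(60 if n=="top" else 280):(260 if n=="top" else 512)].repeat(3,0).repeat(3,1))
E
```

```text
88 [ 1.7  0.6 -1.9] 0.0136 21.3
92 [ 0.9  1.3 -2.2] 0.013 21.7
96 [-0.3  0.1 -2.4] 0.0133 22.1
100 [ 0.9  0.4 -3.1] 0.0135 22.4
104 [ 0.1  0.7 -2.9] 0.0133 22.8
108 [-1.   1.3 -2.5] 0.0132 23.2
112 [-0.6  0.8 -3.2] 0.0134 23.5
116 [ 0.4  0.9 -2.8] 0.013 23.9
```

View pics/scene6.png

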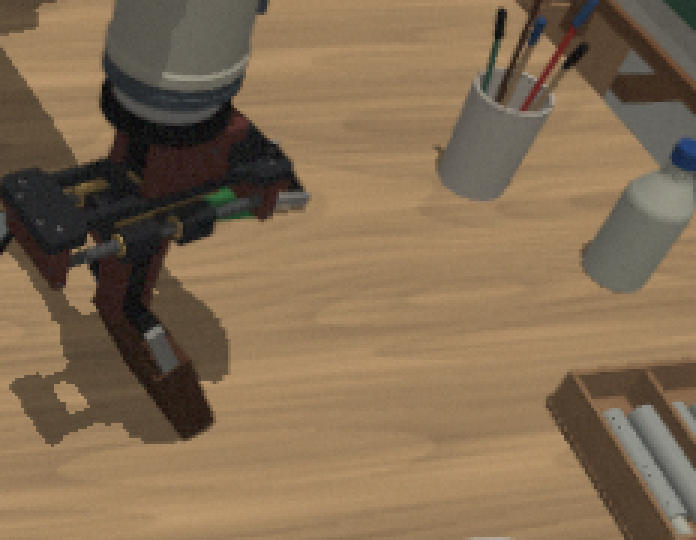

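View pics/top6.png

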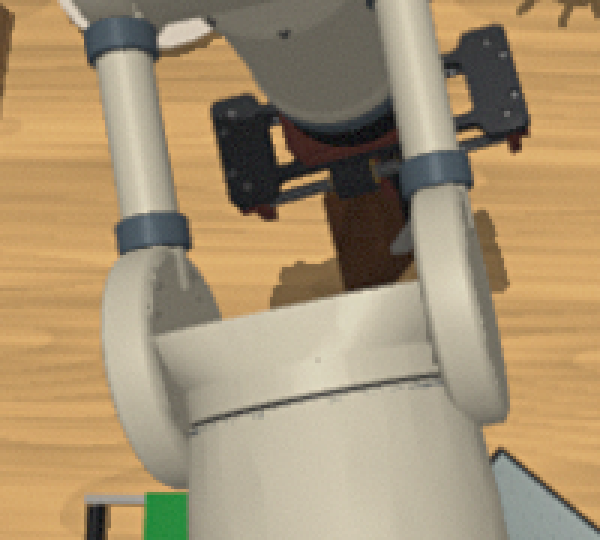

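It leans the right way at about 116°, base still at scene crop (185,435), lid shut. I lay it down.

```bash
python3 - <<'E'
from m import *
import cv2
for a in np.r_[np.arange(122,179,6),178,180]:
    move_l(hpos(a),.06)
    if a%10==0 or a>170: s=state(); print(a,s["ft_force"].round(1),round(s["finger_gap"],4),round(s["time"],1))
hold(.3);print(state()["ft_force"].round(1))
for n in ("top","scene"):
    d=get_image(n)
    cv2.imwrite(f"pics/{n}7.png",d["frame"][80:260,(100 if n=="top" else 240):(300 if n=="top" else 472)].repeat(3,0).repeat(3,1))
E
```

```text
140 [-0.  -2.5  0.6] 0.0131 25.7
170 [ 0.4  0.6 -1.3] 0.0128 27.8
176 [ 0.2 -0.2 -2.8] 0.0132 28.2
178 [ 0.9 -0.3 -1.8] 0.0132 28.5
180 [ 0.3 -0.6 -1.8] 0.0132 28.7
[ 0.9 -0.4 -1.9]
```

View pics/scene7.png

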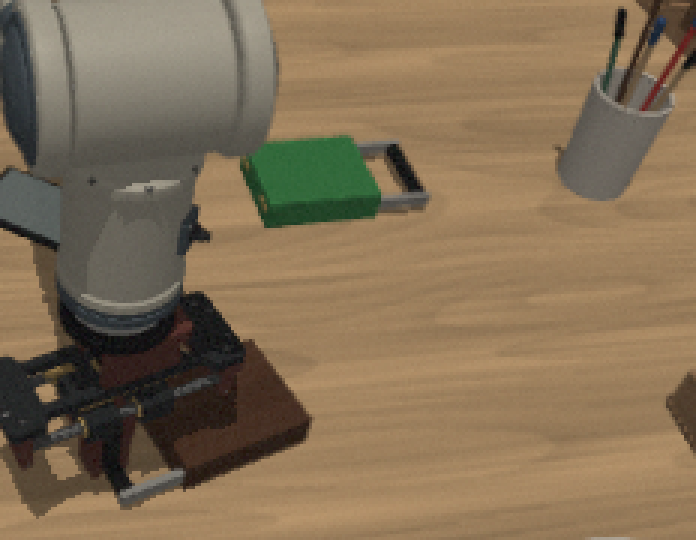

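View pics/top7.png

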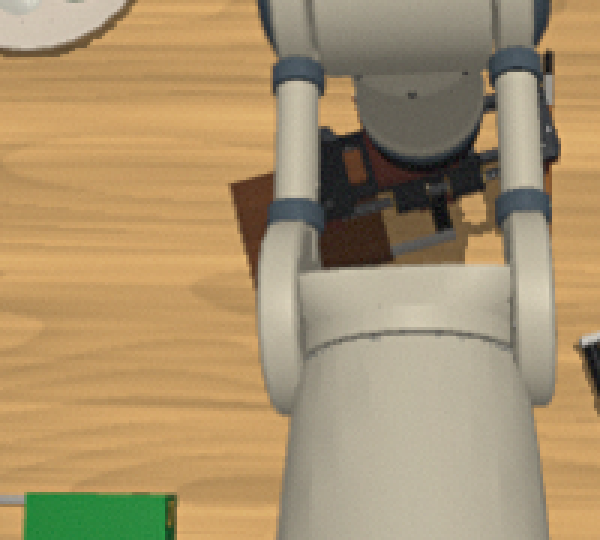

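It lies flat, upside down, with handle still held (scene crop (240,420)). I release (the inner finger may nudge the box a little), back off a few mm, rise and check.

```bash
python3 - <<'E'
from m import *
import cv2,pickle
gripper_open(); s=state(); print(s["ft_force"].round(1),s["finger_gap"],s["time"])
x=X0+.34
move_l(car.p(x+.008,.004),.05); print(state()["ft_force"].round(1))
move_l(car.p(x+.008,.15),.12)
move_to([.25,-.45,.3],car.q)
for n in ("top","scene"):
    d=get_image(n); pickle.dump(d,open(n+"8.pkl","wb"))
    cv2.imwrite(f"pics/{n}8.png",d["frame"])
from h import *
for n in ("top","scene"):
    d=pickle.load(open(n+"8.pkl","rb"));w=world(d).reshape(-1,3)
    q=w[:,:2]-car.o; X=q@car.xc[:2];Y=q@car.yc[:2]
    m=(w[:,2]>.025)&(w[:,2]<.045)&(X>0)&(X<.2)&(abs(Y)<.08)
    print(n,np.percentile(X[m],[2,98]).round(3),np.percentile(Y[m],[2,98]).round(3))
    A=np.c_[X[m],Y[m],np.ones(m.sum())]; k=np.linalg.lstsq(A,w[m,2],rcond=None)[0]; print("slopes deg",np.degrees(k[:2]).round(2),"z",np.median(w[m,2]).round(4))
print(state()["time"])
E
```

```text
[ 1.4 -2.1 -0.1] 0.08787211430595426 30.35
[-0.5  0.2  0.4]
top [0.061 0.167] [-0.045  0.043]
slopes deg [-0.01  0.09] z 0.0307
scene [0.061 0.169] [-0.042  0.046]
slopes deg [-0.2 -0.3] z 0.0293
34.375
```

View pics/scene8.png

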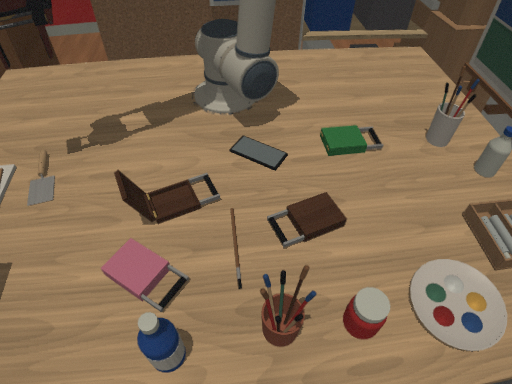

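View pics/top8.png

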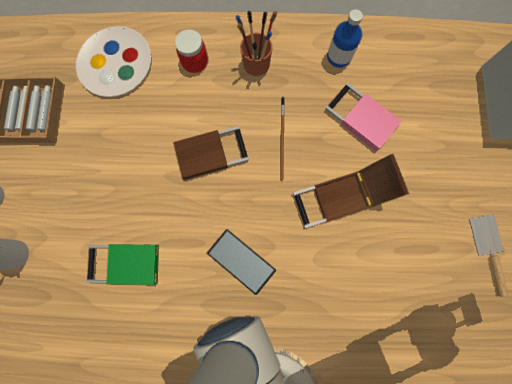

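The carrier at top (203,155) / scene (318,217) lies flat with its plain underside at 30 mm and slopes under 0.5°. The spare at top (350,195) hasn't moved. I hand it in.

```bash
python3 -c "
from bench import *
job_done()"
```

```text
the job is handed in; nothing more can be done
```

I shut the loaded carrier's lid, turned the carrier over by its handle about the hinge end, and laid it on the table lid down. I handed it in at about 34 s of the 58 s allowed; no verdict is reported.

- **Lid shut:** before the turn, both cameras showed the lid flat at 30 mm with the carrier upright.
- **Lay-down:** after release, its underside measured 29–31 mm above the table in the two views, tilted less than 0.5°, with the robot clear of it. I turned it over in small slow steps, with wrist forces of only a few newtons.
- **Spare:** the empty carrier looked unmoved in the pictures.
- **Not checked directly:** the panel can't be seen inside the closed box. I take it to be inside and face down, because the box lies flat at its shut height and nothing fell out.
- **Small shifts:** closing the gripper drew the carrier about 18 mm towards its handle side before the turn. Opening it at the end probably nudged the box a little too.
- **Script error:** one script stopped on a print error at 18° into the turn. The arm held there and I carried on from that point.

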